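# Rack the display pegs chamfer first

## Robot

A 7-joint arm with a two-finger parallel gripper is mounted at the origin on the work surface. World frame = base frame: x ahead of the robot, y to its left, z up, the work surface at z = 0. Lengths are in m, angles in degrees, forces in N, time in s.
With the tool pointing down it reaches from about 0.425 to 0.825 m from the base axis. Payload 3.6 kg.
Tool frame: the origin (TCP) lies between the finger pads; the fingertips stand 22 mm ahead of it and the grasp point (between the pads) lies 3 mm ahead of it; z points along the fingers, y is the direction in which the jaws open and shut (so a half turn about z gives the same grasp; the last joint's range is limited). The gripper opens to 85 mm and grips with 20 to 120 N. Pads are 22 mm wide; open, the fingers measure 114 mm over their backs; the gripper's body (76 mm by 85 mm) begins 54 mm behind the grasp point. The pads swing forward as they close: fully open they stand 13 mm farther back than shut.
Start: joints at [-78.696, 35.231, -0.722, 81.555, 0.464, 63.22, -2.315], TCP at [0.144, 0.634, 0.253] pointing down, gripper open.
Joint ranges: [-178.69, 178.69], [-17.37, 117.87], [-77.05, 75.6], [15.02, 138.74], [-78.02, 258.01], [0.78, 113.62], [-162.83, 162.83]. Speed limits (degrees/s): [159.86, 159.86, 180, 180, 180, 180, 180].

## Interface

Orientations are given as a 3x3 rotation matrix whose columns are the frame's x, y, z axes.
In Python, from workcell import get_obs, optics, job gives the robot as it stands.
- The arm moves only by the shell command python3 -m crank 'ROWS' [FORCE]. ROWS is JSON, a list of rows, each a list of 3 entries, a list of its own where there are three numbers: the shift along the tool's x, y, z in units of 50 mm (1.0 is 50 mm), then the turn, a rotation vector about the tool's x, y, z in rad, then the finger opening in mm, from 0 to 85.4. A call has exactly 8 rows; each row is the pose to reach, as a shift and turn from the pose commanded when the call began, along the tool's axes at that moment; what a row does not reach only later rows make up. A row lasts 1/8 s, in which the tool goes at most 62.5 mm and 10.7 degrees, less where a joint would pass 70% of its speed; a pose out of reach is approached as far as the arm can. A call with a gripper value outside its range is refused whole. The fingers move at their own pace and stop on an object; FORCE is the grip in N (left out, the last holds). Time passes only in rows, so rows that repeat a pose let the fingers close, or fill a call up. It gives the time, the measured TCP pose, the force and the opening at its end, in the units of the state.
- get_obs(): the state, without advancing time (a new reading comes with each control period).
- optics.snapshot(name): name is "scene" or "top" or "wrist"; returns a dict with "img" (384x512x3 uint8, red, green, blue), "fov_y" (degrees; the focal length in pixels is half the picture's height over the tangent of half this angle, whatever the lens; pixels are square), "cx", "cy" (the principal point, pixels), "rvec" (rotation vector, rad) and "tvec" (3), from world to camera coordinates, as OpenCV has them. Camera axes: x right, y down, z forward; pixel columns grow to the right and rows downward; lengths in m; the calibration is good to about 2 mm. The wrist camera is an equidistant fisheye: a pixel r from the principal point sees the ray r / f radians off the axis. A picture is of the moment at which its call begins. There is no depth.
- job.job_done(): hands the job in, once; it reports no verdict.
The state is a dict: "time": time; "joint_pos": joint angles; "dq": joint speeds; "joint_torque": joint torques, N m; "tool_pos": TCP position; "orientation": TCP orientation; "force": force on the tool from outside, world axes, zero at the start; "ft_torque": the same for the moment, N m; "opening": opening from 0.0 (shut) to 1.0 (fully open).
Only numpy, scipy, OpenCV 4.12 (cv2) and the standard library are available. Lean on these libraries where they do the work, as an engineer would, in place of code of your own. Each camera call takes 0.05 s, during which the arm holds its last target.

## Task

On the shop counter lie three loose wooden pegs: two have one chamfered end, the third has both ends square. Lay the two chamfered pegs in the two empty cradles of the wooden rack, each with its chamfered end pointing at the drilled board, like the peg already there. Leave the peg with two square ends where it lies.

Things in the scene. Friction and masses are not known exactly. Their poses are not given: they have to be found in the camera images.
- peg_a_mid (a point): First peg to rack: octagonal wooden peg lying flat, 130 mm long, 28 mm across flats, 60 g; one end square, the other chamfered over its last 24 mm to a 10 mm tip. The point is its middle, half-way along and half-way up (14 mm above its support); x points along it to the chamfered end, z up.
- peg_b_mid (a point): Second peg to rack, the same as the first: octagonal wooden peg lying flat, 130 mm long, 28 mm across flats, 60 g; one end square, the other chamfered over its last 24 mm to a 10 mm tip. The point is its middle, half-way along and half-way up (14 mm above its support); x points along it to the chamfered end, z up.
- offcut_mid (a point): The peg to leave alone: same wood, 130 mm long and 28 mm across the flats, but both ends are square. This point is its middle, half-way along and half-way up; x runs along it.
- rack: Fixed wooden rack. Origin: on the counter under the drilled board (upright, 310 wide, 90 high, 18 thick). x points from the cradles to the board, z up. Cradles along x at y = 0 and -90 mm (empty) and +90 (full). A peg lying in one has its middle at x -100, z 54. Cradles are V notches, floor z 40, teeth to z 76, in two 12 mm rails at x -134 and -66; between them finger room down to z 12.

How it is judged:
By the outcome, as a careful person would: the job done as asked, in the order asked, and still so for the second after the job is handed in, with the robot touching nothing.
It also fails if it takes over 61 s, if anything falls off the work surface, if the arm or the gripper's body presses on something with over 40 N, if the wrist force passes 120 N, or if a joint passes its speed limit or range.

## Working session

There is one attempt and no reset: what is moved stays moved. The work goes in short steps, Python scripts to look and compute and a shell command to move; the robot and the scene stay as the last step left them, time stands still between calls to the robot, and variables do not carry over. Pictures are saved under pics/ and viewed, and the job is handed in when it is done.

```bash
mkdir -p pics; cat > h.py <<'E'
import numpy as np,cv2
from workcell import get_obs,optics,job
def snap(name,fn=None):
    s=optics.snapshot(name)
    np.savez('last_%s.npz'%name,**{k:np.array(v) for k,v in s.items()})
    if fn: cv2.imwrite('pics/'+fn,cv2.cvtColor(s['img'],cv2.COLOR_RGB2BGR))
    return s
def load(name): return dict(np.load('last_%s.npz'%name))
def pix2world(s,u,v,z,fish=False):
    R,_=cv2.Rodrigues(np.array(s['rvec'],float)); t=np.array(s['tvec'],float).ravel()
    f=192/np.tan(np.radians(float(s['fov_y']))/2)
    x=(u-float(s['cx']));y=(v-float(s['cy']))
    if fish:
        r=np.hypot(x,y);th=r/f;d=np.array([np.sin(th)*x/max(r,1e-9),np.sin(th)*y/max(r,1e-9),np.cos(th)])
    else: d=np.array([x/f,y/f,1])
    c=-R.T@t; d=R.T@d
    return c+d*(z-c[2])/d[2]
def w2p(s,p,fish=False):
    R,_=cv2.Rodrigues(np.array(s['rvec'],float)); t=np.array(s['tvec'],float).ravel()
    f=192/np.tan(np.radians(float(s['fov_y']))/2)
    q=R@np.array(p)+t
    if fish:
        r=np.hypot(q[0],q[1]);th=np.arctan2(r,q[2]);return np.array([float(s['cx'])+f*th*q[0]/r,float(s['cy'])+f*th*q[1]/r])
    return np.array([float(s['cx'])+f*q[0]/q[2],float(s['cy'])+f*q[1]/q[2]])
E
python3 - <<'E'
from h import *
for n in ['scene','top','wrist']:
    s=snap(n,n+'0.png'); print(n,s['fov_y'],s['cx'],s['cy'],s['rvec'],s['tvec'])
o=get_obs();print(o)
E
```

```text
scene 44.16289277162454 255.86783380357375 203.2036299825096 [ 2.36832067  0.95936638 -0.28234644] [-0.41176074 -0.28267775  1.37156537]
top 51.53704559505136 256.43302069131005 194.72342058824492 [ 2.12693461 -2.18446692  0.13547682] [-0.00850282  0.55327573  0.93926872]
wrist 65.70646984690485 251.64913275289487 190.52597552431186 [-2.28866668 -1.82518456 -0.23858827] [-0.64901816 -0.0315296   0.37689537]
{'time': 0.15, 'joint_pos': array([-78.69759594,  35.27568543,  -0.72502413,  81.61933748,
         0.467628  ,  63.22049155,  -2.3132172 ]), 'dq': array([ 0.00055035, -0.15168782,  0.0601619 , -0.31632271, -0.07751355,
        0.00395252,  0.02649895]), 'joint_torque': array([ 9.51311195e-04, -4.69658232e+01,  2.59651635e-01, -1.71252769e+01,
        1.00289960e-02,  7.14296883e-03, -1.49389808e-05]), 'tool_pos': array([0.14409698, 0.63327298, 0.25241879]), 'orientation': array([[-9.75102188e-01,  2.21755660e-01, -3.86244051e-04],
       [ 2.21755991e-01,  9.75100286e-01, -1.92669247e-03],
       [-5.06282770e-05, -1.96437398e-03, -9.99998069e-01]]), 'force': array([-0.17075446, -0.03172627,  0.20245008]), 'ft_torque': array([-0.01705637,  0.03079727,  0.00669386]), 'opening': 0.9980964417217507}
```

View pics/scene0.png

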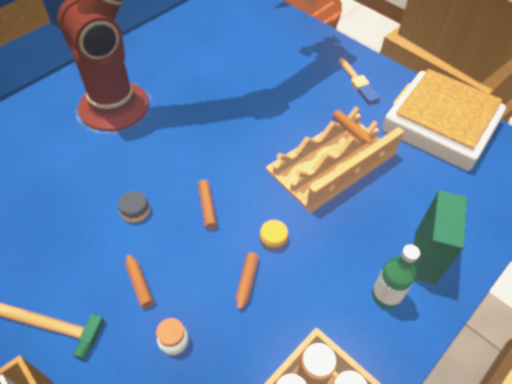

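View pics/top0.png

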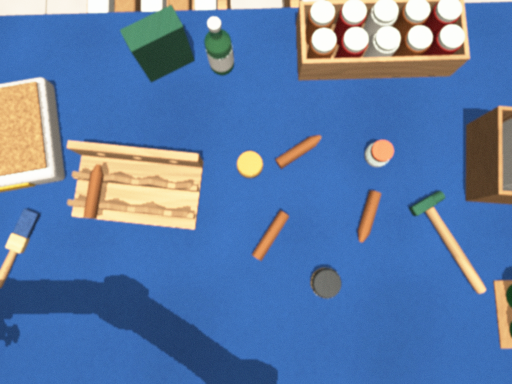

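View pics/wrist0.png

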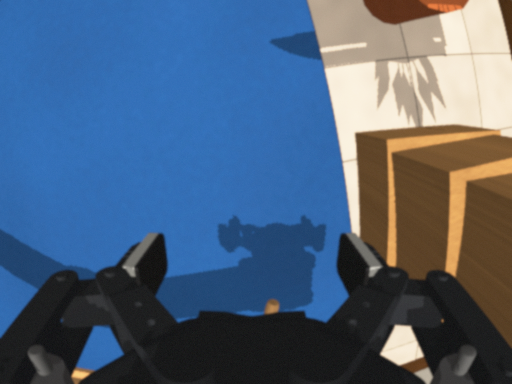

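Top view: three loose pegs. One runs (277,162)–(321,138) with its chamfer probably at the right. One runs (375,191)–(362,241) with its chamfer probably at the bottom. The one at (286,212)–(257,257) looks square. The rack is at about (135,185), with its board on the upper edge and the full cradle at the left. I'll zoom in and measure.

```bash
python3 - <<'E'
from h import *
s=load('top');im=cv2.cvtColor(s['img'],cv2.COLOR_RGB2BGR)
a=cv2.resize(im[125:270,240:400],None,fx=5,fy=5,interpolation=cv2.INTER_CUBIC)[:600,:800]
cv2.imwrite('pics/z1.png',a)
b=cv2.resize(im[130:240,60:210],None,fx=5,fy=5,interpolation=cv2.INTER_CUBIC)
cv2.imwrite('pics/z2.png',b)
hsv=cv2.cvtColor(im,cv2.COLOR_BGR2HSV)
print(hsv[150,298],hsv[235,271],hsv[210,370],hsv[190,93],hsv[186,130])
m=((hsv[...,0]<14)&(hsv[...,1]>120)).astype(np.uint8)
n,l,st,c=cv2.connectedComponentsWithStats(m)
for i in range(1,n):
    if st[i,4]>300 and st[i,4]<1500:
        ys,xs=np.where(l==i)
        P=np.array([pix2world(s,x,y,.016)[:2] for x,y in zip(xs,ys)])
        mu=P.mean(0);w,v=np.linalg.eigh(np.cov(P.T));d=v[:,1];q=(P-mu)@d;nn=(P-mu)@v[:,0]
        mid=mu+d*(q.max()+q.min())/2
        print(st[i],'mid',mid.round(4),'ang',np.degrees(np.arctan2(d[1],d[0])).round(1),'len',np.ptp(q).round(4),'w',np.ptp(nn).round(4),
          'endw',[np.ptp(nn[(q>lo)&(q<hi)]).round(3) for lo,hi in((q.min(),q.min()+.008),(q.max()-.008,q.max()))])
E
```

```text
[ 13 149 227] [ 13 150 230] [ 13 152 220] [ 13 151 226] [ 23  79 253]
[ 393    2   71   54 1209] mid [ 0.964  -0.4857] ang 80.0 len 0.1845 w 0.165 endw [np.float64(0.009), np.float64(0.099)]
[306   6  62  53 965] mid [ 0.9636 -0.2404] ang 75.9 len 0.1721 w 0.1605 endw [np.float64(0.018), np.float64(0.06)]
[277 136  43  31 442] mid [ 0.6673 -0.1335] ang 122.2 len 0.1261 w 0.0247 endw [np.float64(0.009), np.float64(0.023)]
[372 141  21  20 309] mid [ 0.6599 -0.3425] ang 136.1 len 0.0524 w 0.0504 endw [np.float64(0.034), np.float64(0.03)]
[ 84 165  19  52 599] mid [0.5766 0.3835] ang 172.2 len 0.1312 w 0.0329 endw [np.float64(0.013), np.float64(0.028)]
[359 191  21  50 484] mid [ 0.4953 -0.2982] ang 160.1 len 0.1269 w 0.0263 endw [np.float64(0.024), np.float64(0.012)]
[253 212  35  47 468] mid [ 0.4548 -0.0547] ang 145.8 len 0.1277 w 0.0239 endw [np.float64(0.022), np.float64(0.022)]
```

View pics/z1.png

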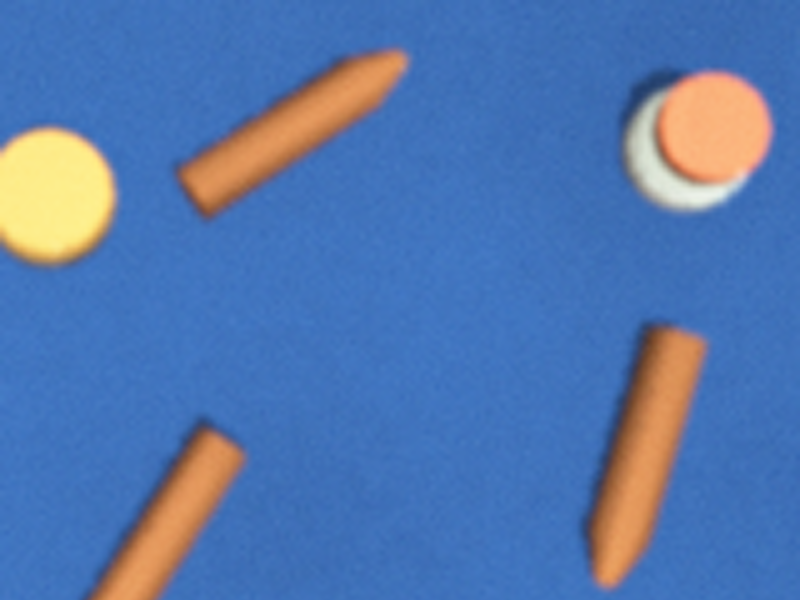

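View pics/z2.png

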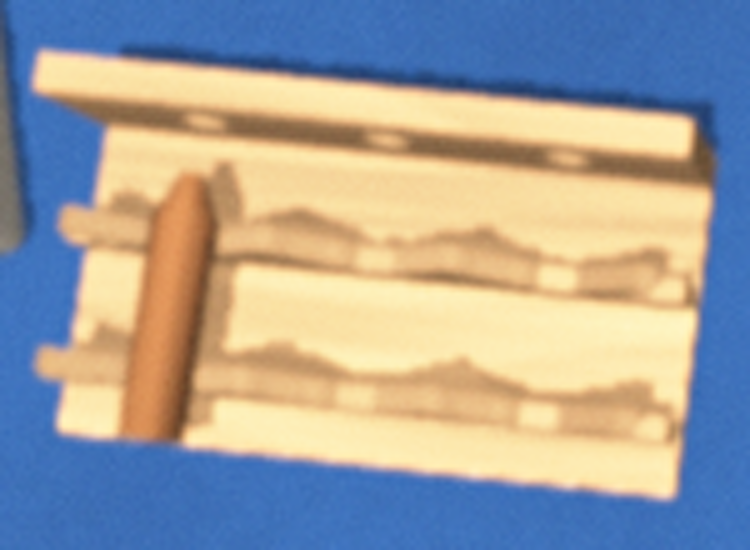

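Both chamfers are confirmed: peg 1's tip is at zoom (405,58), peg 2's at (608,580), and the third peg is square at both ends. Next is the rack pose, for which I'll also use the scene view.

```bash
python3 - <<'E'
from h import *
s=load('scene');im=cv2.cvtColor(s['img'],cv2.COLOR_RGB2BGR)
b=cv2.resize(im[95:220,255:415],None,fx=5,fy=5,interpolation=cv2.INTER_CUBIC)[:600]
cv2.imwrite('pics/z3.png',b)
s=load('top');im=cv2.cvtColor(s['img'],cv2.COLOR_RGB2BGR)
b=cv2.resize(im[205:265,240:300],None,fx=8,fy=8,interpolation=cv2.INTER_CUBIC)
cv2.imwrite('pics/z4.png',b)
E
```

```text
(no output)
```

View pics/z3.png

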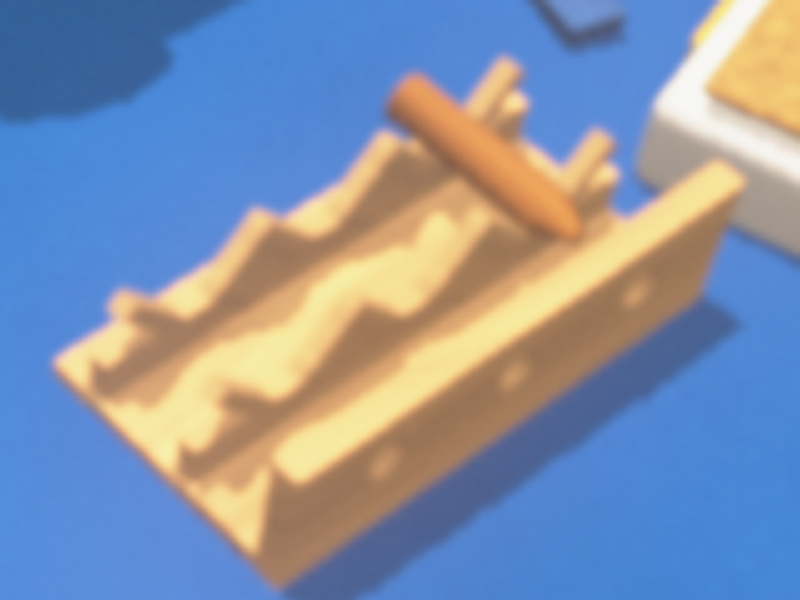

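View pics/z4.png

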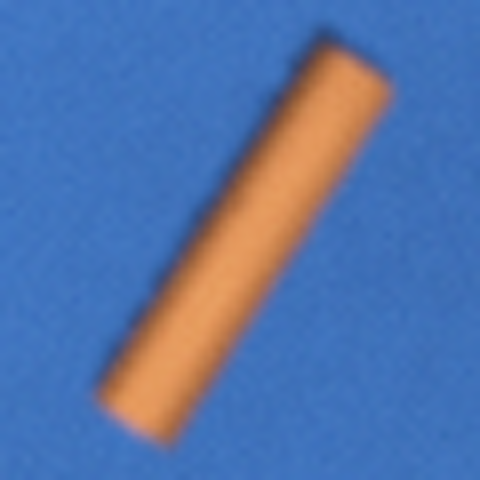

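```bash
cat > rack.py <<'E'
from h import *
from scipy.optimize import least_squares
T=load('top');S=load('scene')
top=[((9,155,90),(40,50)),((9,-155,90),(697,118)),((-9,-155,90),(692,155)),((-9,155,90),(33,88)),
 ((-66,0,40),(375,257)),((-66,-90,40),(557,275)),((-134,0,40),(357,393)),((-134,-90,40),(540,412)),((-35,90,57),(192,175))]
sc=[((9,-155,0),(278,585)),((9,-155,90),(300,485)),((-9,-155,90),(275,460)),((9,155,90),(745,180)),((9,155,0),(700,298)),((-9,155,90),(718,162)),((-35,90,54),(575,228))]
def f(p,full=False):
    c,s_=np.cos(p[2]),np.sin(p[2]);r=[]
    for L,cam,off in((top,T,(60,130)),(sc,S,(255,95))):
        for q,px in L:
            q=np.array(q)/1000;w=[p[0]+c*q[0]-s_*q[1],p[1]+s_*q[0]+c*q[1],q[2]]
            r.append(w2p(cam,w)-((np.array(px)+.5)/5-.5+off))
    return np.array(r) if full else np.ravel(r)
p=least_squares(f,[.68,.3,0],loss='soft_l1').x
if __name__=='__main__':
    print(p,np.degrees(p[2]));print(f(p,True).round(1).tolist())
    c,s_=np.cos(p[2]),np.sin(p[2])
    for y in(0,-.09,.09):print(y,p[0]+c*-.1-s_*y,p[1]+s_*-.1+c*y)
    # pegs in scene at z=.016-ish
    hsv=cv2.cvtColor(S['img'],cv2.COLOR_RGB2HSV)
    m=((hsv[...,0]<14)&(hsv[...,1]>120)).astype(np.uint8)
    n,l,st,ce=cv2.connectedComponentsWithStats(m)
    for i in range(1,n):
        if 200<st[i,4]<1500:
            ys,xs=np.where(l==i)
            P=np.array([pix2world(S,x,y,.014)[:2] for x,y in zip(xs,ys)])
            mu=P.mean(0);w,v=np.linalg.eigh(np.cov(P.T));d=v[:,1];q=(P-mu)@d;nn=(P-mu)@v[:,0]
            print(st[i],'mid',(mu+d*(q.max()+q.min())/2).round(4),'ang',np.degrees(np.arctan2(d[1],d[0])).round(1),'len',np.ptp(q).round(4),np.ptp(nn).round(4))
E
python3 rack.py
```

```text
[ 0.65955043  0.2657377  -0.12707805] -7.281035889918094
[[-0.3, 0.2], [-0.9, -0.6], [-0.9, -0.4], [-0.1, 0.0], [0.0, 0.0], [0.1, 0.0], [-0.3, 0.3], [-0.1, 0.2], [-0.6, -1.0], [-0.4, 1.6], [-0.5, -0.0], [-0.8, 0.1], [-0.5, 0.4], [-0.5, 0.0], [-0.5, -0.0], [0.3, 2.0]]
0 0.5603567884927041 0.27841133413011904
-0.09 0.5489505216444485 0.18913705409053325
0.09 0.5717630553409597 0.3676856141697048
[  58    0   53   60 1366] mid [-0.3703  0.1266] ang 135.7 len 0.3196 0.1768
[286   0  55  25 766] mid [0.1046 0.7773] ang -164.9 len 0.203 0.1422
[ 80  97  35  32 440] mid [ 0.0023 -0.0731] ang 176.4 len 0.159 0.0505
[334 111  38  33 263] mid [0.5502 0.4013] ang 169.6 len 0.1425 0.0403
[200 182  15  43 308] mid [ 0.4501 -0.0503] ang 145.6 len 0.1278 0.0209
[238 254  19  54 437] mid [ 0.6672 -0.1308] ang 122.4 len 0.1313 0.0225
[127 256  24  49 379] mid [ 0.4934 -0.2973] ang 160.3 len 0.1246 0.0221
```

Both views agree to within about 2–4 mm, and the rack fit residuals are under 1 px on the top view. Next is a helper that works out the moves.

```bash
cat > mv.py <<'E'
import sys
from h import *
from scipy.spatial.transform import Rotation as Ro
# usage: x y z yawY(deg, world yaw of tool y) [extra turn multiple hint: signed total world turn]
def mv(x,y,z,yaw,turn=None):
    o=get_obs();R=np.array(o['orientation']);p=np.array(o['tool_pos'])
    a=np.radians(yaw);Y=np.array([np.cos(a),np.sin(a),0]);Z=np.array([0,0,-1.]);X=np.cross(Y,Z)
    Rt=np.c_[X,Y,Z]
    print('t',round(o['time'],2),'pos',p.round(4),'yawY',np.degrees(np.arctan2(R[1,1],R[0,1])).round(2),'open',round(o['opening']*85.4,1),'F',np.round(o['force'],1),'q',np.round(o['joint_pos'],0))
    print('shift',(R.T@(np.array([x,y,z])-p)/.05).round(3),'turn',Ro.from_matrix(R.T@Rt).as_rotvec().round(4))
if __name__=='__main__': mv(*map(float,sys.argv[1:]))
E
python3 mv.py .667 -.132 .12 32.2
```

```text
t 0.15 pos [0.1441 0.6333 0.2524] yawY 77.19 open 85.2 F [-0.2 -0.   0.2] q [-79.  35.  -1.  82.   0.  63.  -2.]
shift [-13.592 -12.6     2.674] turn [-0.0018  0.0008  0.7852]
```

```bash
python3 -m crank '[[[-0.6,-0.55,0],[0,0,0.04],60],[[-1.5,-1.4,0],[0,0,0.1],60],[[-2.4,-2.25,0],[0,0,0.16],60],[[-3.3,-3.1,0],[0,0,0.22],60],[[-4.2,-3.95,0],[0,0,0.28],60],[[-5.1,-4.8,0],[0,0,0.34],60],[[-6.0,-5.6,0],[0,0,0.4],60],[[-6.6,-6.2,0],[0,0,0.45],60]]' 40; python3 mv.py .667 -.132 .12 32.2
```

```text
time: 1.15
tool_pos: [0.3987, 0.2554, 0.2534]
orientation: [[-0.778, 0.628, 0.001], [0.628, 0.778, -0.001], [-0.001, -0.0, -1.0]]
force: [-0.2, 0.4, -0.6]
opening: 0.702
t 1.15 pos [0.3987 0.2554 0.2534] yawY 51.11 open 59.9 F [-0.2  0.4 -0.6] q [-42.  20.   9. 110.  -4.  51.  20.]
shift [-9.039 -2.662  2.676] turn [-1.000e-04  9.000e-04  3.301e-01]
```

```bash
python3 -m crank '[[[-1.0,-0.3,0],[0,0,0.04],60],[[-2.2,-0.65,0],[0,0,0.08],60],[[-3.4,-1.0,0.1],[0,0,0.13],60],[[-4.6,-1.4,0.5],[0,0,0.18],60],[[-5.8,-1.75,1.1],[0,0,0.23],60],[[-7.0,-2.1,1.7],[0,0,0.28],60],[[-8.2,-2.45,2.3],[0,0,0.31],60],[[-9.04,-2.66,2.68],[0,0,0.33],60]]'; python3 mv.py .667 -.132 .05 32.2; python3 -c "
from h import *
snap('wrist','w1.png')"
```

```text
time: 2.15
tool_pos: [0.6632, -0.1221, 0.1217]
orientation: [[-0.537, 0.844, -0.001], [0.844, 0.537, 0.001], [0.001, -0.0, -1.0]]
force: [0.9, 1.2, 0.4]
opening: 0.703
t 2.15 pos [ 0.6632 -0.1221  0.1217] yawY 32.46 open 60.1 F [0.9 1.2 0.4] q [  1.  46.  14.  85. -13.  51.  52.]
shift [-0.209 -0.041  1.435] turn [-0.0003 -0.0009  0.0046]
```

View pics/w1.png

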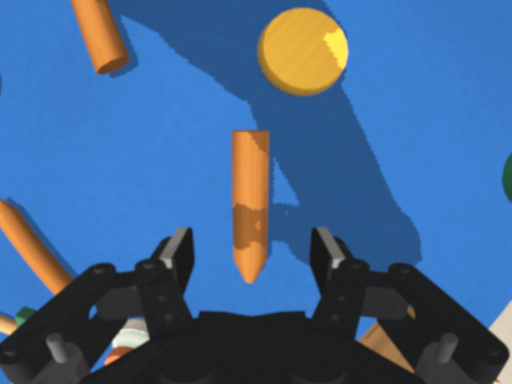

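The wrist view shows peg 1 lined up vertically between the jaws, tip at (250,281) and square end at (251,131).

```bash
python3 -c "
from h import *
s=load('wrist')
a=pix2world(s,250,281,.014,True);b=pix2world(s,251,131,.027,True)
print(a,b,(a+b)/2,np.linalg.norm(a-b),np.degrees(np.arctan2(*(a-b)[1::-1])))"; python3 mv.py .667 -.132 .024 32.2
```

```text
[ 0.70293333 -0.18905724  0.014     ] [ 0.63359294 -0.07802554  0.027     ] [ 0.66826314 -0.13354139  0.0205    ] 0.13154896579850361 -58.014814965587135
t 2.2 pos [ 0.664  -0.1322  0.1169] yawY 31.95 open 60.1 F [ 3.7 -6.4 -2.5] q [  1.  46.  14.  85. -13.  50.  52.]
shift [-0.017  0.064  1.858] turn [-0.0066  0.0061 -0.0044]
```

```bash
python3 -m crank '[[[0,0.01,0.1],[0,0,0],60],[[0,0.01,0.3],[0,0,0],60],[[-0.02,0.01,0.6],[0,0,0],60],[[-0.02,0.01,0.9],[0,0,0],60],[[-0.02,0.01,1.2],[0,0,0],60],[[-0.02,0.01,1.45],[0,0,0],60],[[-0.02,0.01,1.6],[0,0,0],60],[[-0.02,0.01,1.65],[0,0,0],60]]'; python3 mv.py .6678 -.133 .0245 32
```

```text
time: 3.2
tool_pos: [0.6632, -0.1216, 0.04]
orientation: [[-0.537, 0.844, -0.001], [0.844, 0.537, 0.0], [0.0, -0.001, -1.0]]
force: [-0.1, -0.3, -0.2]
opening: 0.703
t 3.2 pos [ 0.6632 -0.1216  0.04  ] yawY 32.48 open 60.0 F [-0.1 -0.3 -0.2] q [  2.  52.  12.  88. -14.  42.  53.]
shift [-0.242 -0.045  0.31 ] turn [-0.0006 -0.0004  0.0084]
```

```bash
python3 -m crank '[[[-0.12,-0.02,0.1],[0,0,0.004],60],[[-0.24,-0.045,0.2],[0,0,0.008],60],[[-0.24,-0.045,0.31],[0,0,0.008],60],[[-0.24,-0.045,0.31],[0,0,0.008],60],[[-0.24,-0.045,0.31],[0,0,0.008],20],[[-0.24,-0.045,0.31],[0,0,0.008],20],[[-0.24,-0.045,0.31],[0,0,0.008],20],[[-0.24,-0.045,0.31],[0,0,0.008],20]]' 40; python3 mv.py .6678 -.133 .15 32
```

```text
time: 4.2
tool_pos: [0.6683, -0.1327, 0.0255]
orientation: [[-0.531, 0.848, 0.001], [0.848, 0.531, -0.0], [-0.0, 0.001, -1.0]]
force: [-0.3, 0.5, 1.5]
opening: 0.315
t 4.2 pos [ 0.6683 -0.1327  0.0255] yawY 32.04 open 26.9 F [-0.3  0.5  1.5] q [  3.  53.  12.  87. -15.  42.  53.]
shift [-0.    -0.01  -2.489] turn [0.0007 0.0005 0.0007]
```

Gripped, with the opening at 26.9 mm. Lifting.

```bash
python3 -m crank '[[[0,0,-0.2],[0,0,0],20],[[0,0,-0.6],[0,0,0],20],[[0,0,-1.1],[0,0,0],20],[[0,0,-1.7],[0,0,0],20],[[0,0,-2.3],[0,0,0],20],[[0,0,-2.7],[0,0,0],20],[[0,0,-2.9],[0,0,0],20],[[0,0,-3.0],[0,0,0],20]]'; python3 mv.py .5604 .2784 .175 82.7;  python3 -c "
from h import *
snap('wrist','w2.png')"
```

```text
time: 5.2
tool_pos: [0.6679, -0.1329, 0.176]
orientation: [[-0.53, 0.848, 0.001], [0.848, 0.53, -0.0], [-0.0, 0.001, -1.0]]
force: [0.3, -0.4, -0.9]
opening: 0.317
t 5.2 pos [ 0.6679 -0.1329  0.176 ] yawY 32.03 open 27.1 F [ 0.3 -0.4 -0.9] q [  1.  43.  15.  81. -12.  57.  51.]
shift [8.114 2.539 0.018] turn [ 3.000e-04  6.000e-04 -8.844e-01]
```

View pics/w2.png

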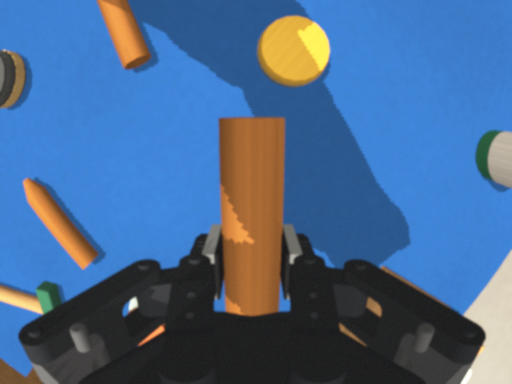

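Peg 1 is held straight in the jaws; its square end's top edge is at (252,118). Moving to the middle cradle.

```bash
python3 -c "
from h import *
s=load('wrist');o=get_obs()
for v in(117,119):
  b=pix2world(s,252,v,.1785,True);print(np.array(o['orientation']).T@(b-o['tool_pos']))"
python3 -m crank '[[[0.4,0.1,0],[0,0,-0.04],20],[[1.4,0.4,0],[0,0,-0.15],20],[[2.5,0.8,0],[0,0,-0.28],20],[[3.6,1.15,0],[0,0,-0.42],20],[[4.8,1.5,0],[0,0,-0.55],20],[[6.0,1.9,0],[0,0,-0.68],20],[[7.1,2.25,0],[0,0,-0.79],20],[[8.0,2.5,0],[0,0,-0.88],20]]'; python3 mv.py .5604 .2784 .175 82.7
```

```text
[ 0.06440444 -0.00086614 -0.00249741]
[ 0.06361793 -0.00086668 -0.00249702]
time: 6.25
tool_pos: [0.5586, 0.2771, 0.1742]
orientation: [[-0.992, 0.123, -0.003], [0.123, 0.992, 0.001], [0.003, 0.001, -1.0]]
force: [1.0, 0.9, -1.0]
opening: 0.314
t 6.25 pos [0.5586 0.2771 0.1742] yawY 82.96 open 26.8 F [ 1.   0.9 -1. ] q [-30.  37.   2.  92.  -2.  51.  56.]
shift [-0.033  0.03  -0.015] turn [ 0.0008 -0.003   0.0046]
```

```bash
python3 -m crank '[[[0,0.03,0],[0,0,0.005],20],[[-0.03,0.03,0.2],[0,0,0.005],20],[[-0.03,0.03,0.5],[0,0,0.005],20],[[-0.03,0.03,0.8],[0,0,0.005],20],[[-0.03,0.03,1.1],[0,0,0.005],20],[[-0.03,0.03,1.2],[0,0,0.005],20],[[-0.03,0.03,1.2],[0,0,0.005],20],[[-0.03,0.03,1.2],[0,0,0.005],20]]'; python3 mv.py .5604 .2784 .0655 82.7;python3 -c "
from h import *
snap('wrist','w3.png');snap('top');im=snap('scene')['img']
cv2.imwrite('pics/s3.png',cv2.cvtColor(cv2.resize(im[75:225,245:425],None,fx=4,fy=4),cv2.COLOR_RGB2BGR))"
```

```text
time: 7.25
tool_pos: [0.5639, 0.2741, 0.1157]
orientation: [[-0.991, 0.136, 0.001], [0.136, 0.991, 0.001], [-0.001, 0.001, -1.0]]
force: [0.8, -0.6, -0.1]
opening: 0.319
t 7.25 pos [0.5639 0.2741 0.1157] yawY 82.16 open 27.2 F [ 0.8 -0.6 -0.1] q [-29.  42.   2.  94.  -2.  44.  56.]
shift [0.083 0.076 1.003] turn [ 0.0007  0.001  -0.0094]
```

View pics/w3.png

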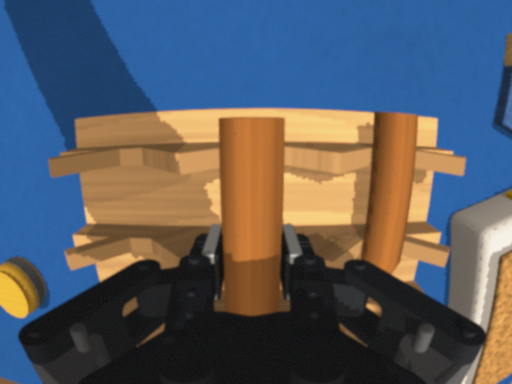

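View pics/s3.png

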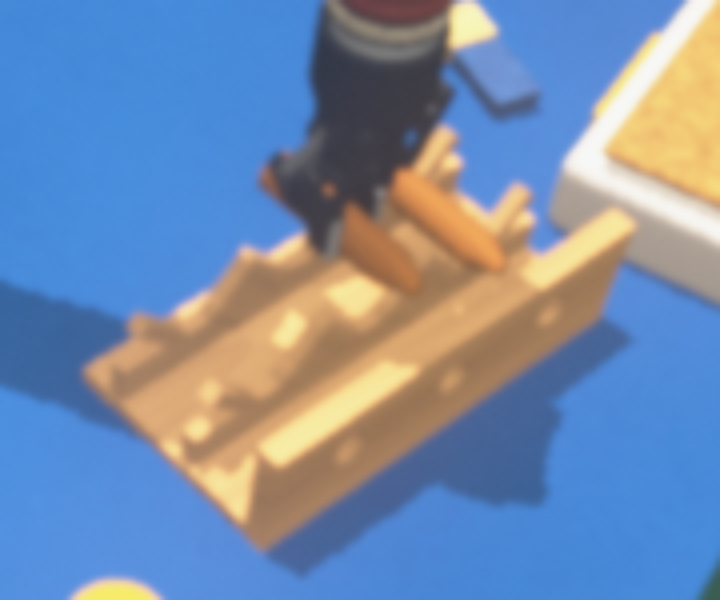

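The wrist view shows peg 1 over the middle cradle, with the racked peg to its right at (395,190). I'll overlay the rack model to check lateral alignment before lowering.

```bash
cat > ov.py <<'E'
import sys
from rack import *
s=load('wrist');im=cv2.cvtColor(s['img'],cv2.COLOR_RGB2BGR);im=cv2.resize(im,None,fx=1.5,fy=1.5)
c,s_=np.cos(p[2]),np.sin(p[2])
def W(q): q=np.array(q)/1000;return [p[0]+c*q[0]-s_*q[1],p[1]+s_*q[0]+c*q[1],q[2]]
for x in(-140,-128,-72):
    for y,z in((-135,76),(-90,40),(-45,76),(0,40),(45,76),(90,40),(135,76)):
        u=w2p(s,W((x,y,z)),True)
        cv2.circle(im,tuple(int(k) for k in (u+.5)*1.5),3,(0,255,0) if x<-130 else (255,0,255) if x==-128 else (255,255,0),1)
cv2.imwrite('pics/'+sys.argv[1],im)
E
python3 ov.py ov3.png
```

```text
(no output)
```

View pics/ov3.png

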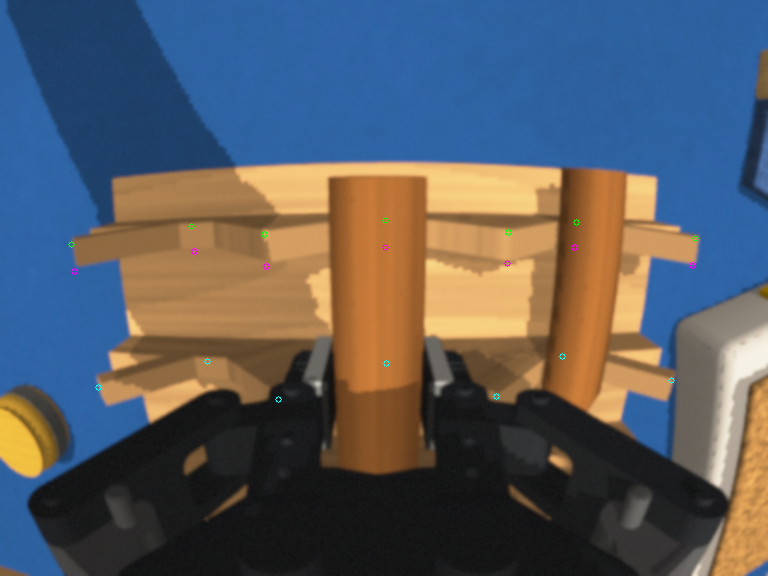

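```bash
python3 mv.py .5604 .2784 .0655 82.7
```

```text
t 7.4 pos [0.5638 0.2741 0.1158] yawY 82.17 open 26.9 F [-0.4  0.5 -1. ] q [-29.  42.   2.  94.  -2.  44.  56.]
shift [0.08  0.076 1.005] turn [ 0.0007  0.001  -0.0093]
```

```bash
python3 -m crank '[[[0.08,0.075,0],[0,0,-0.009],20],[[0.08,0.075,0.1],[0,0,-0.009],20],[[0.08,0.075,0.3],[0,0,-0.009],20],[[0.08,0.075,0.5],[0,0,-0.009],20],[[0.08,0.075,0.7],[0,0,-0.009],20],[[0.08,0.075,0.88],[0,0,-0.009],20],[[0.08,0.075,0.98],[0,0,-0.009],20],[[0.08,0.075,0.98],[0,0,-0.009],20]]'; python3 mv.py .5604 .2784 .0655 82.7
```

```text
time: 8.4
tool_pos: [0.5601, 0.2781, 0.066]
orientation: [[-0.992, 0.128, 0.0], [0.128, 0.992, -0.0], [-0.0, -0.0, -1.0]]
force: [-0.8, 0.1, 0.2]
opening: 0.314
t 8.4 pos [0.5601 0.2781 0.066 ] yawY 82.67 open 26.8 F [-0.8  0.1  0.2] q [-30.  46.   2.  96.  -2.  39.  56.]
shift [-0.005  0.007  0.009] turn [-0.      0.0001 -0.0004]
```

```bash
python3 -m crank '[[[0,0,0],[0,0,0],34],[[0,0,0],[0,0,0],42],[[0,0,0],[0,0,0],50],[[0,0,0],[0,0,0],50],[[0,0,0],[0,0,0],50],[[0,0,-0.1],[0,0,0],50],[[0,0,-0.4],[0,0,0],50],[[0,0,-0.8],[0,0,0],50]]'
python3 -m crank '[[[0,0,-0.4],[0,0,0],50],[[0,0,-0.9],[0,0,0],50],[[0,0,-1.3],[0,0,0],50],[[0,0,-1.5],[0,0,0],50],[[0,0,-1.6],[0,0,0],50],[[0,0,-1.6],[0,0,0],50],[[0,0,-1.6],[0,0,0],50],[[0,0,-1.6],[0,0,0],50]]'
python3 -c "
from h import *
snap('wrist','w4.png')"; python3 mv.py .494 -.298 .15 70.2;python3 mv.py .494 -.298 .15 -109.8
```

```text
time: 9.4
tool_pos: [0.56, 0.2781, 0.1072]
orientation: [[-0.992, 0.127, -0.0], [0.127, 0.992, -0.0], [0.0, -0.0, -1.0]]
force: [0.1, 0.7, 0.3]
opening: 0.586
time: 10.4
tool_pos: [0.5597, 0.278, 0.1853]
orientation: [[-0.992, 0.127, -0.001], [0.127, 0.992, -0.001], [0.001, -0.001, -1.0]]
force: [-0.3, 0.0, 0.8]
opening: 0.585
t 10.45 pos [0.5598 0.278  0.1855] yawY 82.68 open 50.1 F [-0.1  0.1 -0.4] q [-30.  37.   3.  91.  -2.  53.  56.]
shift [ -0.164 -11.593   0.718] turn [-0.0008 -0.0009  0.2178]
t 10.45 pos [0.5598 0.278  0.1855] yawY 82.68 open 50.1 F [-0.1  0.1 -0.4] q [-30.  37.   3.  91.  -2.  53.  56.]
shift [ -0.164 -11.593   0.718] turn [ 1.4000e-03 -1.2000e-03 -2.9238e+00]
```

View pics/w4.png

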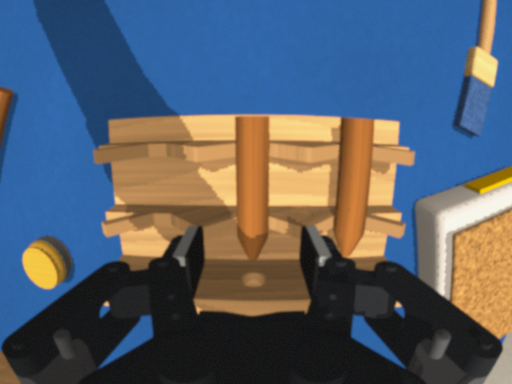

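Peg 1 lies in the middle cradle with its tip facing its hole, level with the original peg (tips (253,258) and (348,255)). Going to peg 2 with a turn of about −192° in world yaw.

```bash
python3 -m crank '[[[0,-0.2,0],[0,0,0.1],50],[[0,-0.7,0],[0,0,0.24],50],[[0,-1.3,0],[0,0,0.39],50],[[0,-1.9,0],[0,0,0.54],50],[[0,-2.5,0],[0,0,0.69],50],[[0,-3.1,0],[0,0,0.84],50],[[0,-3.7,0],[0,0,0.99],50],[[0,-4.3,0],[0,0,1.14],50]]'; python3 mv.py .494 -.298 .15 -109.8
```

```text
time: 11.45
tool_pos: [0.5324, 0.064, 0.186]
orientation: [[-0.294, 0.956, -0.0], [0.956, 0.294, 0.0], [0.0, -0.0, -1.0]]
force: [0.6, 0.1, 0.2]
opening: 0.582
t 11.45 pos [0.5324 0.064  0.186 ] yawY 17.09 open 49.7 F [0.6 0.1 0.2] q [-23.  31.  21. 106. -15.  46.  23.]
shift [-6.695 -2.863  0.721] turn [-1.0000e-04  1.0000e-04  2.2147e+00]
```

```bash
python3 -m crank '[[[-0.5,-0.2,0],[0,0,0.14],50],[[-1.0,-0.43,0],[0,0,0.28],50],[[-1.5,-0.64,0],[0,0,0.42],50],[[-2.0,-0.86,0],[0,0,0.56],50],[[-2.6,-1.1,0],[0,0,0.7],50],[[-3.2,-1.37,0],[0,0,0.84],50],[[-3.8,-1.63,0],[0,0,0.98],50],[[-4.4,-1.88,0],[0,0,1.12],50]]'; python3 mv.py .494 -.298 .15 -109.8
```

```text
time: 12.45
tool_pos: [0.5085, -0.1739, 0.186]
orientation: [[0.732, 0.681, -0.0], [0.681, -0.732, 0.0], [0.0, -0.0, -1.0]]
force: [-0.4, 0.2, -0.1]
opening: 0.584
t 12.45 pos [ 0.5085 -0.1739  0.186 ] yawY -47.04 open 49.8 F [-0.4  0.2 -0.1] q [ -8.  34.  38. 106. -27.  49.  -3.]
shift [-1.903  1.619  0.72 ] turn [-2.0000e-04  0.0000e+00  1.0953e+00]
```

```bash
python3 -m crank '[[[-0.3,0.26,0.1],[0,0,0.16],55],[[-0.6,0.52,0.2],[0,0,0.32],58],[[-0.9,0.77,0.3],[0,0,0.48],60],[[-1.2,1.03,0.4],[0,0,0.64],60],[[-1.5,1.28,0.5],[0,0,0.8],60],[[-1.75,1.5,0.6],[0,0,0.96],60],[[-1.88,1.6,0.7],[0,0,1.07],60],[[-1.9,1.62,0.72],[0,0,1.095],60]]'; python3 -c "
from h import *
snap('wrist','w5.png')";python3 mv.py .494 -.298 .0255 -109.8
```

```text
time: 13.45
tool_pos: [0.4945, -0.2974, 0.1495]
orientation: [[0.942, -0.335, -0.001], [-0.335, -0.942, 0.0], [-0.001, 0.0, -1.0]]
force: [-0.0, -0.3, -0.3]
opening: 0.703
t 13.5 pos [ 0.4947 -0.2972  0.1495] yawY -109.56 open 59.8 F [ 0.6 -0.2 -0.7] q [ -1.  45.  52. 102. -43.  55. -40.]
shift [-0.004  0.02   2.481] turn [0.     0.001  0.0042]
```

View pics/w5.png

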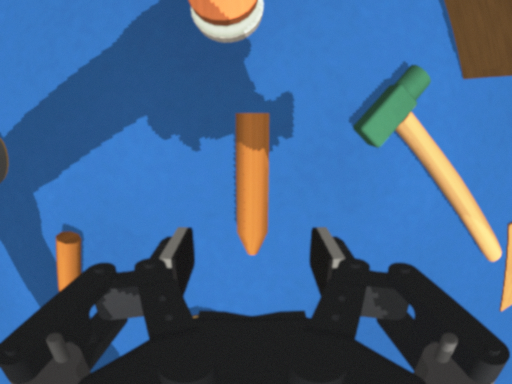

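Peg 2 is centred between the jaws, tip at (252,255) and square end at (253,113).

```bash
python3 -c "
from h import *
s=load('wrist')
a=pix2world(s,252,255,.014,True);b=pix2world(s,253,113,.027,True);m=(a+b)/2
d=np.degrees(np.arctan2(*(a-b)[1::-1]))
print(m,np.linalg.norm(a-b),d)
from mv import mv
mv(m[0],m[1],.0255,d+90)"
```

```text
[ 0.49207637 -0.29737425  0.0205    ] 0.1326229789649022 160.0384121744127
t 13.5 pos [ 0.4947 -0.2972  0.1495] yawY -109.56 open 59.8 F [ 0.6 -0.2 -0.7] q [ -1.  45.  52. 102. -43.  55. -40.]
shift [-0.045  0.021  2.481] turn [0.    0.001 0.007]
```

```bash
python3 -m crank '[[[0,0.02,0.1],[0,0,0.006],60],[[-0.03,0.02,0.4],[0,0,0.006],60],[[-0.03,0.02,0.8],[0,0,0.006],60],[[-0.03,0.02,1.2],[0,0,0.006],60],[[-0.03,0.02,1.6],[0,0,0.006],60],[[-0.03,0.02,1.9],[0,0,0.006],60],[[-0.03,0.02,2.1],[0,0,0.006],60],[[-0.03,0.02,2.2],[0,0,0.006],60]]';python3 mv.py .493 -.2975 .0255 -109.9
```

```text
time: 14.5
tool_pos: [0.4929, -0.2978, 0.0396]
orientation: [[0.94, -0.34, -0.0], [-0.34, -0.94, -0.0], [-0.0, 0.0, -1.0]]
force: [0.3, 0.6, 0.1]
opening: 0.705
t 14.5 pos [ 0.4929 -0.2978  0.0396] yawY -109.9 open 60.2 F [0.3 0.6 0.1] q [  4.  53.  44. 106. -53.  44. -33.]
shift [-0.    -0.006  0.281] turn [0.0001 0.0003 0.0001]
```

```bash
python3 -m crank '[[[0,0,0.1],[0,0,0],60],[[0,0,0.2],[0,0,0],60],[[0,0,0.28],[0,0,0],60],[[0,0,0.28],[0,0,0],60],[[0,0,0.28],[0,0,0],20],[[0,0,0.28],[0,0,0],20],[[0,0,0.28],[0,0,0],20],[[0,0,0.28],[0,0,0],20]]' 40;python3 mv.py .493 -.2975 .175 -109.9
```

```text
time: 15.5
tool_pos: [0.4932, -0.298, 0.0265]
orientation: [[0.94, -0.34, 0.001], [-0.34, -0.94, -0.001], [0.001, 0.0, -1.0]]
force: [0.0, 0.6, 3.4]
opening: 0.318
t 15.5 pos [ 0.4932 -0.298   0.0265] yawY -109.89 open 27.2 F [0.  0.6 3.4] q [  4.  54.  43. 106. -54.  43. -32.]
shift [-0.004 -0.007 -2.969] turn [ 0.0004 -0.0008  0.0001]
```

```bash
python3 -m crank '[[[0,0,-0.2],[0,0,0],20],[[0,0,-0.6],[0,0,0],20],[[0,0,-1.1],[0,0,0],20],[[0,0,-1.7],[0,0,0],20],[[0,0,-2.3],[0,0,0],20],[[0,0,-2.7],[0,0,0],20],[[0,0,-2.9],[0,0,0],20],[[0,0,-3.0],[0,0,0],20]]';python3 mv.py .549 .1891 .175 82.7; python3 -c "
from h import *
snap('wrist','w6.png')"
```

```text
time: 16.5
tool_pos: [0.4929, -0.2974, 0.1763]
orientation: [[0.94, -0.34, -0.0], [-0.34, -0.94, 0.0], [-0.0, -0.0, -1.0]]
force: [1.2, -0.1, -0.7]
opening: 0.316
t 16.5 pos [ 0.4929 -0.2974  0.1763] yawY -109.88 open 27.0 F [ 1.2 -0.1 -0.7] q [ -2.  44.  54. 101. -41.  58. -42.]
shift [-2.254 -9.531  0.031] turn [4.000e-04 6.000e-04 2.922e+00]
```

View pics/w6.png

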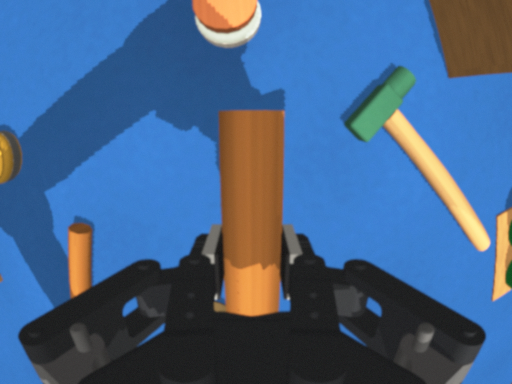

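Peg 2 is held straight; its square end at (252,110) means it sits about 3 mm further along +x than the first did, so I'll offset for that. Turning back +192° while moving to the outer cradle.

```bash
python3 -c "
from h import *
s=load('wrist');o=get_obs()
b=pix2world(s,252,110,.1785,True);print(np.array(o['orientation']).T@(b-o['tool_pos']))"
python3 -m crank '[[[-0.05,-0.2,0],[0,0,-0.08],20],[[-0.15,-0.6,0],[0,0,-0.22],20],[[-0.25,-1.05,0],[0,0,-0.37],20],[[-0.35,-1.5,0],[0,0,-0.52],20],[[-0.46,-1.95,0],[0,0,-0.67],20],[[-0.57,-2.4,0],[0,0,-0.82],20],[[-0.68,-2.85,0],[0,0,-0.97],20],[[-0.78,-3.3,0],[0,0,-1.12],20]]';python3 mv.py .5514 .1888 .175 82.7
```

```text
[ 0.06488755  0.00020282 -0.0019922 ]
time: 17.55
tool_pos: [0.5119, -0.1283, 0.1752]
orientation: [[0.713, 0.702, -0.002], [0.702, -0.713, 0.0], [-0.001, -0.002, -1.0]]
force: [0.0, -0.2, -1.1]
opening: 0.32
t 17.55 pos [ 0.5119 -0.1283  0.1752] yawY -45.44 open 27.3 F [ 0.  -0.2 -1.1] q [-13.  35.  38. 108. -28.  47.  -5.]
shift [ 5.012e+00 -3.965e+00  4.000e-03] turn [-2.4000e-03 -1.2000e-03 -2.2365e+00]
```

```bash
python3 -m crank '[[[0.4,-0.32,0],[0,0,-0.14],20],[[0.75,-0.6,0],[0,0,-0.28],20],[[1.1,-0.87,0],[0,0,-0.42],20],[[1.45,-1.15,0],[0,0,-0.56],20],[[1.8,-1.42,0],[0,0,-0.7],20],[[2.15,-1.7,0],[0,0,-0.84],20],[[2.5,-1.98,0],[0,0,-0.98],20],[[2.8,-2.2,0],[0,0,-1.12],20]]';python3 mv.py .5505 .1889 .175 82.7
```

```text
time: 18.55
tool_pos: [0.5353, 0.0482, 0.1751]
orientation: [[-0.321, 0.947, -0.002], [0.947, 0.321, -0.0], [0.001, -0.002, -1.0]]
force: [0.0, 0.2, 0.4]
opening: 0.315
t 18.55 pos [0.5353 0.0482 0.1751] yawY 18.74 open 26.9 F [0.  0.2 0.4] q [-21.  32.  20. 106. -15.  45.  26.]
shift [2.567e+00 1.193e+00 1.000e-03] turn [-0.0017 -0.0018 -1.1162]
```

```bash
python3 -m crank '[[[0.4,0.19,0],[0,0,-0.16],20],[[0.8,0.37,0],[0,0,-0.32],20],[[1.2,0.56,0],[0,0,-0.48],20],[[1.6,0.74,0],[0,0,-0.64],20],[[2.0,0.93,0],[0,0,-0.8],20],[[2.35,1.09,0],[0,0,-0.96],20],[[2.55,1.18,0],[0,0,-1.09],20],[[2.57,1.19,0],[0,0,-1.116],20]]'
python3 -m crank '[[[2.57,1.19,0],[0,0,0],20],[[0,0,0],[0,0,0],20],[[0,0,0],[0,0,0],20],[[0,0,0],[0,0,0],20],[[0,0,0],[0,0,0],20],[[0,0,0],[0,0,0],20],[[0,0,0],[0,0,0],20],[[0,0,0],[0,0,0],20]]' --dry 2>/dev/null | head -0; python3 mv.py .5505 .1889 .115 82.7
```

```text
time: 19.55
tool_pos: [0.551, 0.1886, 0.1751]
orientation: [[-0.991, 0.131, -0.002], [0.131, 0.991, 0.0], [0.002, -0.0, -1.0]]
force: [0.5, 0.0, 0.3]
opening: 0.314
t 19.55 pos [0.551  0.1886 0.1751] yawY 82.48 open 26.8 F [0.5 0.  0.3] q [-22.  34.   2.  99.  -2.  47.  63.]
shift [0.008 0.004 1.201] turn [-0.0003 -0.0022 -0.0039]
```

(That call contained a stray second command; it was refused. The clock still reads 19.55 and nothing moved.) Lowering to just above the teeth to check.

```bash
python3 -m crank '[[[0,0,0.05],[0,0,-0.004],20],[[0,0,0.3],[0,0,-0.004],20],[[0,0,0.6],[0,0,-0.004],20],[[0,0,0.9],[0,0,-0.004],20],[[0,0,1.1],[0,0,-0.004],20],[[0,0,1.2],[0,0,-0.004],20],[[0,0,1.2],[0,0,-0.004],20],[[0,0,1.2],[0,0,-0.004],20]]'; python3 -c "
from h import *
snap('wrist')"; python3 ov.py ov7.png; python3 mv.py .5505 .1889 .0665 82.7
```

```text
time: 20.55
tool_pos: [0.552, 0.1881, 0.1166]
orientation: [[-0.992, 0.128, 0.001], [0.128, 0.992, 0.0], [-0.001, 0.001, -1.0]]
force: [-0.5, -0.7, -0.7]
opening: 0.322
t 20.6 pos [0.552  0.1881 0.1166] yawY 82.62 open 27.1 F [ 0.5  1.2 -0. ] q [-22.  39.   2. 101.  -2.  40.  63.]
shift [0.034 0.012 1.003] turn [ 0.0005  0.001  -0.0014]
```

View pics/ov7.png

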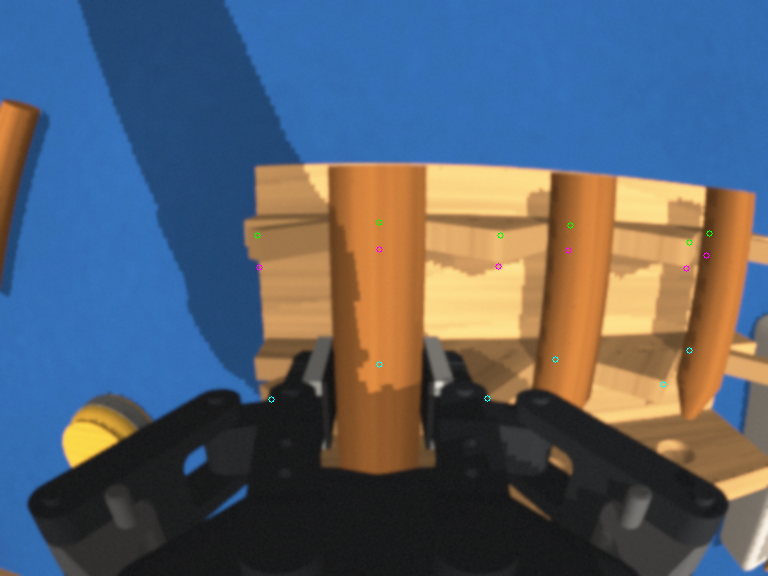

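Aligned over the outer cradle: the floor markers at x≈379 fall in the middle of the peg. Lowering and releasing.

```bash
python3 -m crank '[[[0,0.01,0],[0,0,0],20],[[0,0.01,0.1],[0,0,0],20],[[0,0.01,0.3],[0,0,0],20],[[0,0.01,0.5],[0,0,0],20],[[0,0.01,0.7],[0,0,0],20],[[0,0.01,0.88],[0,0,0],20],[[0,0.01,0.98],[0,0,0],20],[[0,0.01,0.98],[0,0,0],20]]'; python3 mv.py .552 .1887 .0665 82.7
```

```text
time: 21.6
tool_pos: [0.5518, 0.1885, 0.067]
orientation: [[-0.992, 0.128, 0.0], [0.128, 0.992, -0.0], [-0.0, 0.0, -1.0]]
force: [-0.1, -0.8, -0.5]
opening: 0.317
t 21.6 pos [0.5518 0.1885 0.067 ] yawY 82.62 open 27.1 F [-0.1 -0.8 -0.5] q [-22.  43.   2. 103.  -2.  34.  63.]
shift [-0.003  0.005  0.01 ] turn [ 0.      0.0001 -0.0013]
```

```bash
python3 -m crank '[[[0,0,0],[0,0,0],34],[[0,0,0],[0,0,0],42],[[0,0,0],[0,0,0],50],[[0,0,0],[0,0,0],50],[[0,0,0],[0,0,0],50],[[0,0,-0.1],[0,0,0],50],[[0,0,-0.4],[0,0,0],50],[[0,0,-0.8],[0,0,0],50]]'
python3 -m crank '[[[0,0,-0.4],[0,0,0],50],[[0,0,-0.9],[0,0,0],50],[[0,0,-1.4],[0,0,0],50],[[0,0,-1.9],[0,0,0],50],[[0,0,-2.3],[0,0,0],50],[[0,0,-2.4],[0,0,0],50],[[0,0,-2.4],[0,0,0],50],[[0,0,-2.4],[0,0,0],50]]'
python3 -c "
from h import *
snap('wrist','w8.png')
im=snap('scene')['img']
cv2.imwrite('pics/s8.png',cv2.cvtColor(cv2.resize(im[75:265,185:425],None,fx=3,fy=3),cv2.COLOR_RGB2BGR))"
```

```text
time: 22.6
tool_pos: [0.5517, 0.1884, 0.1081]
orientation: [[-0.992, 0.128, -0.0], [0.128, 0.992, -0.0], [0.0, -0.0, -1.0]]
force: [-0.3, 0.4, -0.0]
opening: 0.586
time: 23.6
tool_pos: [0.5511, 0.1883, 0.2262]
orientation: [[-0.992, 0.128, -0.002], [0.128, 0.992, -0.001], [0.002, -0.001, -1.0]]
force: [-0.7, -0.7, -0.1]
opening: 0.584
```

View pics/w8.png

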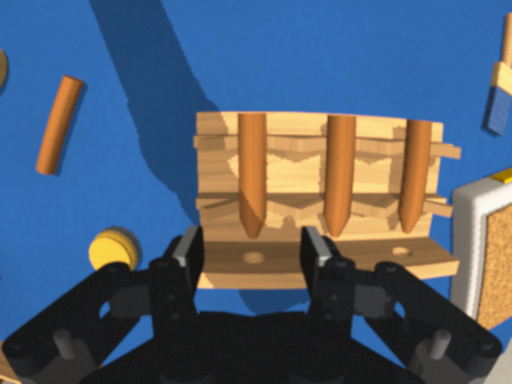

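View pics/s8.png

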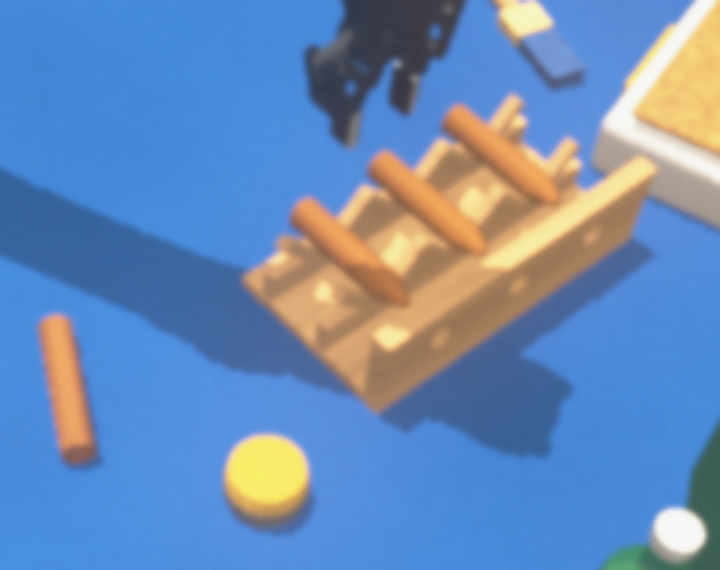

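The wrist view shows all three pegs lying in their cradles, tips at (253,236), (340,234) and (410,232), all pointing at the board. The square peg at (60,125) is untouched, and the gripper is clear at z 0.226.

```bash
python3 -c "
from h import *
print(job.job_done())"
```

```text
the job is handed in; nothing more can be done
None
```

Both chamfered pegs are in the rack and the job is handed in, at about 24 s on the robot's clock (limit 61 s). One peg is in the middle cradle and the other in the outer one (y = −90 mm). Both have their chamfered ends toward the drilled board, like the peg that was already there.

- **Final check:** the last wrist and scene pictures show all three racked pegs seated and level with one another. The square-ended peg lies in the same place and the gripper is clear of everything. Wrist force readings stayed under about 8 N.
- **Small disagreement:** pixel comparison put the second peg about 3 mm further back in the grip than the first, but the calibrated calculation gave only about 1 mm. I placed it with a 3 mm allowance; if that was wrong, it is about 2 mm off along the cradle, and in the final picture its tip lines up with the other two.
- **Stray command:** one accidental extra move command was sent mid-job. It was refused, and the clock and arm position showed nothing had moved.

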